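# Level the chocolate display riser and hold the level down

## Robot

A 6-joint arm with a two-finger parallel gripper is mounted at the origin on the work surface. World frame = base frame: x ahead of the robot, y to its left, z up, the work surface at z = 0. Lengths are in m, angles in degrees, forces in N, time in s.
With the tool pointing down it reaches from about 0.35 to 0.875 m from the base axis. Payload 4.2 kg.
Tool frame: the origin (TCP) lies on the front face of the gripper's body, between the roots of the fingers; the fingertips stand finger_overhang ahead of it and the grasp point (between the pads) lies 51 mm ahead of it (finger_overhang is the distance from the TCP to the fingertips, in m); z points along the fingers, y is the line along which they close (so a half turn about z gives the same grasp; the last joint's range is limited). The gripper opens to 87 mm and grips with 3 to 60 N. Pads are 19 mm wide; open, the fingers measure 117 mm over their backs; the gripper's body (75 mm by 190 mm) begins 51 mm behind the grasp point.
Start: joints at [80.821, 22.042, 0.453, 0, -68.411, -14.817], TCP at [0.254, 0.571, 0.292] pointing down, gripper open.
Joint ranges: [-179.83, 179.83], [-69.29, 118.12], [-61.27, 80.66], [-181.25, 117.63], [-171.15, -9.14], [-177.46, 177.46]. Speed limits (degrees/s): [159.86, 159.86, 180, 180, 180, 180].

## Interface

Orientations are given as a 3x3 rotation matrix whose columns are the frame's x, y, z axes.
In Python, from station import sense, capture, camera_model, finish_job, finger_overhang gives the robot as it stands. The module is installed in compiled form; this text tells all that it offers.
- The arm moves only by the tool jog_arm, never from a script. Its argument "rows" is a list that holds one entry, the list of rows, each a list of 4 numbers: the shift along the tool's x, y, z in m, then the turn about the tool's z in rad. A call has 1 to 20 rows; each row shifts and turns the commanded pose from where the row before left it, along the tool's axes as they then stand; what a row does not reach is not made up. A row lasts 1/8 s, in which the tool goes at most 62.5 mm and 10.7 degrees, less where a joint would pass 70% of its speed; a pose out of reach is approached as far as the arm can. A call is refused whole if a number of a shift passes 0.0625 or a number of a turn 0.188, either way. A call with a gripper value outside its range is refused whole. "claw" is the opening, from 0 (shut) to 1 (fully open), set as the call begins (left out, the last holds). The fingers move at their own pace and stop on an object; the grip force is fixed at half the most. Time passes only in rows, so rows that do not move let the fingers close. It gives the time, the measured TCP pose, the force, the opening and the grip force at its end, in the units of the state.
- sense(): the state, without advancing time (a new reading comes with each control period).
- capture(name): name is "side" or "top"; returns the picture (384x512x3 uint8, red, green, blue); there is no depth.
- camera_model(name): a dict with "fovy" (degrees; the focal length in pixels is half the picture's height over the tangent of half this angle, whatever the lens; pixels are square), "cx", "cy" (the principal point, pixels), "eye" and "rotation" of the camera in the world. Camera axes: x right, y down, z forward; pixel columns grow to the right and rows downward; lengths in m; the calibration is good to about 2 mm. A picture is of the moment at which its call begins. camera_model takes no time and is no camera call.
- finish_job(): hands the job in; it is judged then, once.
The state is a dict: "time_s": time; "joints": joint angles; "joint_velocities": joint speeds; "effort": joint torques, N m; "tcp_pos": TCP position; "ee_rot": TCP orientation; "wrist_force": force on the tool from outside, world axes, zero at the start; "moment": the same for the moment, N m; "gripper_width": opening from 0.0 (shut) to 1.0 (fully open); "gripper_force": force on a finger pad.
Only numpy, scipy, OpenCV 4.12 (cv2) and the standard library are available. Lean on these libraries where they do the work, as an engineer would, in place of code of your own. Each camera call takes 0.05 s, during which the arm holds its last target. There are 200 camera calls.

## Task

Lay the blue spirit level lengthwise on the middle part of the copper riser's plate and let go of it, so that its bubble shows the slope; then turn the black knob of the levelling foot until the bubble sits centred between the two lines, and let the knob go with the bubble settled there. Finally press down on top of the level with about 10 N and finish while still pressing (do not let go), with the level still flat on the plate and the bubble still centred. Leave the other things on the counter alone.

Things in the scene. Friction and masses are not known exactly. Their poses are not given: they have to be found in the camera images.
- level_center (a point): Centre of the spirit level (loose): a blue straight bar 200 mm long (its x), 26 mm wide (y) and 40 mm high (z), 0.4 kg, with a green vial in the middle of its top under a clear cover. Lying flat, this point is 20 mm above what it lies on. Flat top at +20 mm, sturdy everywhere, may be gripped across its width anywhere and pressed anywhere.
- bubble (a joint): Position of the pale bubble (18 mm long) along the level's own +x, in m; 0 is centred between the vial's two black lines (25 mm apart), limits +-0.030. The bubble goes to the higher end, about 8.8 mm for each 0.01 rad of slope, and takes about 2 s to settle.
- shelf: The copper plate (tilting top) of the display riser, 130 x 400 x 12 mm, long way along its y. Origin on its hinge axis, 170 mm from the middle of the plate towards the far end from the knob. Stiff: pressing does not tilt it; only the foot's knob does.
- shelf_mid (a point): Middle of the copper plate's flat upper face, about 70 mm above the counter; x across the plate, y along it towards the knob, z up. At the start the knob end is too low, by 0.011 to 0.024 rad.
- knob_grip (a point): Centre of the levelling foot's black bar knob, on its axis, 36 mm above the plate, 170 mm from shelf_mid along its y. Bar 60 mm long (this x), 22 wide (y), 32 high, on a 20 mm high collar 28 mm across. Clockwise from above raises the knob end: 0.012 rad per rad of turn (about 10.5 mm of bubble; knob rises 4 mm); anticlockwise lowers. Stays where left; up to 2 rad needed.
- gold_box: Bystander, to be left alone: open gold box of chocolates, 170 x 170 x 35 mm. Origin under its middle.
- dish: Bystander, to be left alone: white dish with three pralines, 110 mm across, 25 mm high with them. Origin under its middle.
- jar: Bystander, to be left alone: amber jar with brass cap, 70 mm across, 110 mm high. Origin under its middle.
- tin: Bystander, to be left alone: copper-coloured can, 74 mm across, 90 mm high. Origin under its middle.
- spool: Bystander, to be left alone: red spool standing on end, 64 mm across, 37 mm high. Origin under its middle.
- spatula: Bystander, to be left alone: spatula lying on the counter. Origin under its middle.
- gift_box: Bystander, to be left alone: white gift box with gold bands, 70 x 70 x 45 mm. Origin under its middle.
Things that resemble listed ones, but are neither listed nor needed, are in the scene too. Leave any turquoise look-alike of the part that bears level_center alone.

How it is judged:
By the outcome, as a careful person would: the job done as asked, in the order asked, and still so for the second after the job is handed in, while the arm keeps its last pose, push and grip.
It also fails if it takes over 72 s, if anything falls off the work surface, if the arm or the gripper's body presses on something with over 40 N, if the wrist force passes 120 N, or if a joint passes its speed limit or range.

## Working session

There is one attempt and no reset: what is moved stays moved. The work goes in short steps, Python scripts to look and compute and a tool call to move; the robot and the scene stay as the last step left them, time stands still between calls to the robot, and variables do not carry over. Pictures are saved under pics/ and viewed, at most 10 in all, crops included, and the job is handed in when it is done.

Besides the shell and the picture viewer there is one more tool, called after "Call:" in YAML: its name, and indented under it one key for each argument. jog_arm: Moves the arm, as the interface text tells. Its arguments: {"type":"object","properties":{"rows":{"type":"array"},"claw":{"type":"number"}},"required":["rows"]}

```bash
mkdir -p pics
python3 - <<'E'
from station import *
import cv2,numpy as np
for n in ("top","side"):
    im=capture(n); cv2.imwrite(f"pics/{n}0.png",im[:,:,::-1])
    m=camera_model(n); print(n,{k:np.round(v,4).tolist() if not np.isscalar(v) else v for k,v in m.items()if not isinstance(v,str)},m.keys())
print(finger_overhang); s=sense(); print(s)
a=[cv2.imread(f"pics/{n}0.png") for n in("top","side")]
E
```

```text
top {'fovy': 44.75045461304599, 'cx': 252.82881040752864, 'cy': 191.9503084794933, 'eye': [0.2656, -0.0307, 1.6958], 'rotation': [[-0.0175, -0.9913, 0.1304], [-0.9997, 0.0193, 0.0126], [-0.015, -0.1301, -0.9914]]} dict_keys(['fovy', 'cx', 'cy', 'eye', 'rotation'])
side {'fovy': 53.75255250649533, 'cx': 253.93156809060176, 'cy': 186.53063624817344, 'eye': [0.4631, -0.7392, 0.8212], 'rotation': [[0.9996, -0.0093, 0.0274], [-0.0258, -0.7125, 0.7011], [0.013, -0.7016, -0.7125]]} dict_keys(['fovy', 'cx', 'cy', 'eye', 'rotation'])
0.0697
{'time_s': 0.1, 'joints': array([ 8.08195178e+01,  2.20887386e+01,  3.89659998e-01, -2.39608762e-02,
       -6.84096741e+01, -1.48152667e+01]), 'joint_velocities': array([-0.03524294, -0.02053963,  0.15847186,  0.0758983 ,  0.08512066,
        0.04771857]), 'effort': array([-6.12999957e-04, -3.91687489e+01,  1.87936360e+01,  4.23196346e+00,
        1.34963938e-02, -7.75862190e-05]), 'tcp_pos': array([0.2540054 , 0.57064708, 0.29126126]), 'ee_rot': array([[ 9.13512931e-01, -4.06809112e-01, -6.86700089e-04],
       [-4.06809677e-01, -9.13511141e-01, -1.81170912e-03],
       [ 1.09711598e-04,  1.93437595e-03, -9.99998123e-01]]), 'wrist_force': array([0.27868076, 0.08604474, 0.10297463]), 'moment': array([ 0.05425862, -0.02611709,  0.0332681 ]), 'gripper_force': 0.0, 'gripper_width': 1.0006355389846988}
```

View pics/top0.png

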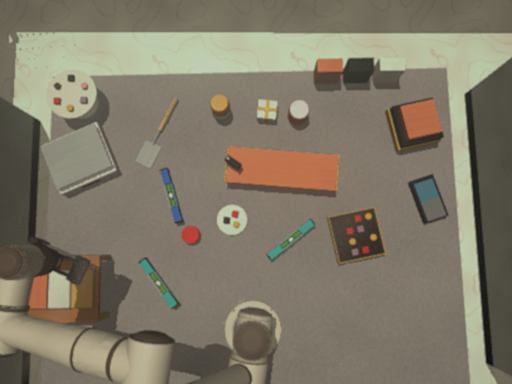

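View pics/side0.png

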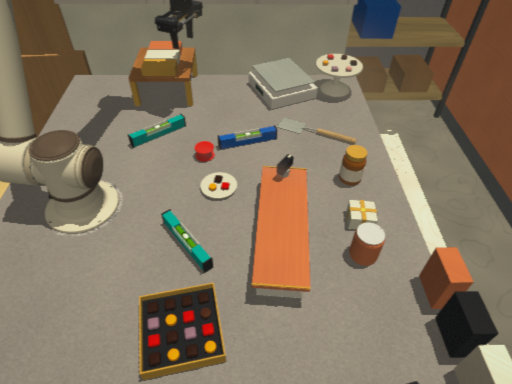

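The top picture shows the blue level at about (171,195), the plate from (225,150) to (340,190), and the knob at (233,162). The side picture shows the blue level at (248,137) and the knob at (286,162).
What could be taken for the level: blue bar at top (171,195), turquoise bar at (158,283), turquoise bar at (291,240). By the description I choose the blue one at (171,195), and I'll check it in a crop.

```bash
cat > h.py <<'E'
import numpy as np,cv2
from station import *
def model(n):
    m=camera_model(n); return m,192/np.tan(np.radians(m["fovy"]/2))
def ray(n,uv):
    m,f=model(n); uv=np.atleast_2d(uv).astype(float)
    d=np.c_[(uv[:,0]-m["cx"])/f,(uv[:,1]-m["cy"])/f,np.ones(len(uv))]@np.array(m["rotation"]).T
    return np.array(m["eye"]),d
def at_z(n,uv,z):
    e,d=ray(n,uv); return e+d*((z-e[2])/d[:,2])[:,None]
def proj(n,p):
    m,f=model(n); c=(np.atleast_2d(p)-m["eye"])@np.array(m["rotation"])
    return c[:,:2]/c[:,2:]*f+[m["cx"],m["cy"]]
def tri(uvt,uvs):
    A=np.zeros((3,3));b=np.zeros(3)
    for n,uv in(("top",uvt),("side",uvs)):
        e,d=ray(n,uv);d=d[0]/np.linalg.norm(d);P=np.eye(3)-np.outer(d,d);A+=P;b+=P@e
    return np.linalg.solve(A,b)
def mask(n,im,lo,hi):
    return cv2.inRange(cv2.cvtColor(im,cv2.COLOR_RGB2HSV),lo,hi)
E
python3 - <<'E'
from h import *
t=cv2.imread("pics/top0.png");s=cv2.imread("pics/side0.png")
a=cv2.resize(t[140:230,150:350],None,fx=4,fy=4,interpolation=cv2.INTER_CUBIC)
b=cv2.resize(s[115:175,210:310],None,fx=4,fy=4,interpolation=cv2.INTER_CUBIC)
o=np.zeros((600,800,3),np.uint8);o[:360]=a;o[360:,:400]=b
cv2.imwrite("pics/c1.png",o)
for n,im in(("top",t),("side",s)):
    h=cv2.cvtColor(im,cv2.COLOR_BGR2HSV)
    for nm,lo,hi in(("blue",(106,110,50),(125,255,255)),("plate",(5,140,120),(14,255,255))):
        m=cv2.inRange(h,lo,hi);k,l,st,c=cv2.connectedComponentsWithStats(m)
        for i in range(1,k):
            if st[i,4]>100: 
                r=cv2.minAreaRect(np.argwhere(l==i)[:,::-1].astype(np.float32)); print(n,nm,st[i,4],np.round(r[0],1),np.round(r[1],1),round(r[2],1), np.round(cv2.boxPoints(r)).tolist())
E
```

```text
top plate 265 [329.   65.5] [11. 24.] 90.0 [[317.0, 60.0], [341.0, 60.0], [341.0, 71.0], [317.0, 71.0]]
top plate 1146 [420.5 118.5] [34.7 34.2] 76.0 [[400.0, 106.0], [433.0, 98.0], [441.0, 131.0], [408.0, 139.0]]
top plate 3688 [281.5 168.4] [110.4  35.4] 4.4 [[225.0, 182.0], [228.0, 147.0], [338.0, 155.0], [335.0, 190.0]]
top plate 517 [ 38. 291.] [17.1 34.6] 2.4 [[29.0, 308.0], [30.0, 273.0], [47.0, 274.0], [46.0, 309.0]]
side blue 1469 [376.5  18.5] [37. 47.] 90.0 [[353.0, 0.0], [400.0, 0.0], [400.0, 37.0], [353.0, 37.0]]
side blue 505 [247.7 137. ] [12.9 56.9] 79.7 [[219.0, 136.0], [275.0, 126.0], [277.0, 138.0], [221.0, 148.0]]
side plate 317 [150.9  50.7] [16.8 44.5] 60.8 [[127.0, 54.0], [166.0, 32.0], [174.0, 47.0], [136.0, 69.0]]
side plate 186 [185.   51.2] [17.7 18. ] 11.3 [[175.0, 58.0], [178.0, 41.0], [195.0, 44.0], [192.0, 62.0]]
side plate 5806 [284.2 226.2] [ 57.5 116.6] 3.8 [[252.0, 283.0], [259.0, 166.0], [317.0, 170.0], [309.0, 286.0]]
side plate 814 [453.4 265.3] [46.5 21. ] 63.4 [[434.0, 249.0], [452.0, 240.0], [473.0, 281.0], [454.0, 291.0]]
```

View pics/c1.png

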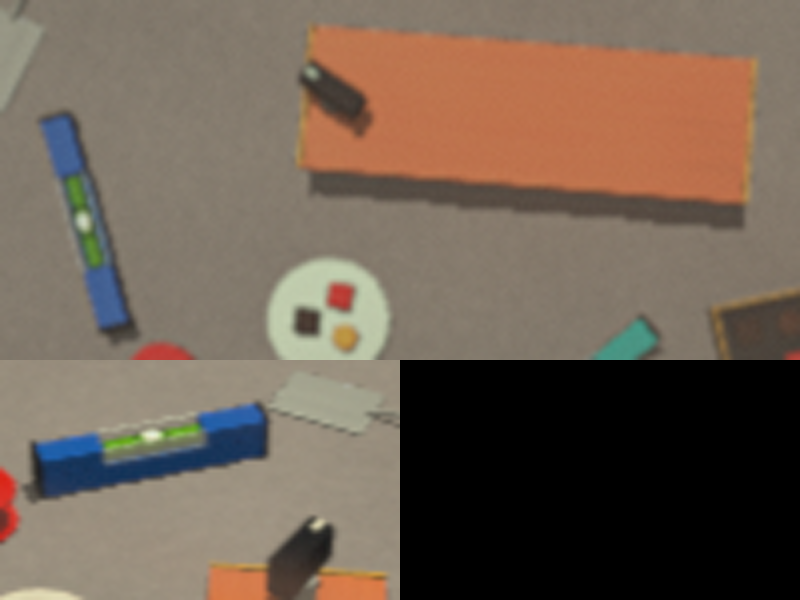

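The crop confirms the blue bar with its green vial at top px (171.2,195.5), with ends at (164.2,170) and (178.5,221). The knob's top is at about (233.5,162.5), running from upper left to lower right. The plate corners are at (227.8,146.5), (338.8,154.5), (336.8,190.8) and (225,182).

Run:
```python
from h import *
np.set_printoptions(precision=4,suppress=True)
L=at_z("top",[(164.2,170),(178.5,221.2),(171.2,195.5)],.04);d=L[0]-L[1]
print("level",L,np.linalg.norm(d),"yaw",np.degrees(np.arctan2(d[1],d[0])))
# side check: top face centre ~ vial (150,437)crop ->
print("tri vial",tri((171.2,195.5),(210+152/4,115+(437-360)/4)))
c=np.array([(311,26),(755,58),(747,203),(300,168)])/4+[150,140]
P=np.r_[at_z("top",c[[0,3]],.067),at_z("top",c[1:3],.073)]  #knob far x, knob near x, far end..., 
print(P); K=(P[0]+P[1])/2;F=(P[2]+P[3])/2;M=(K+F)/2;u=K-F;print("len",np.linalg.norm(u),"wid",np.linalg.norm(P[0]-P[1]),np.linalg.norm(P[2]-P[3]))
u[2]=0;u/=np.linalg.norm(u);w=(P[0]-P[1]+P[2]-P[3]);print("mid",M,"u",u,"yaw y-axis",np.degrees(np.arctan2(u[1],u[0])),"wid yaw",np.degrees(np.arctan2(w[1],w[0])))
print("knob exp",M+.17*u,"seen",at_z("top",(233.5,162.5),.119))
k=at_z("top",np.array([(310,67),(360,106)])/4+[150,140],.119);e=k[0]-k[1];print("knob ends",k,np.linalg.norm(e),np.degrees(np.arctan2(e[1],e[0])))
for n,z,uv in(("dish",.02,(232,220)),("spool",.037,(191,235)),("jar",.11,(220,103)),("gift",.045,(267,110)),("tin",.09,(299,109))):print(n,at_z("top",uv,z))
s=sense();print(s["tcp_pos"],np.degrees(np.arctan2(s["ee_rot"][1,0],s["ee_rot"][0,0])))
```

```text
level [[0.5696 0.3092 0.04  ]
 [0.3835 0.2568 0.04  ]
 [0.4762 0.2833 0.04  ]] 0.1933269321309617 yaw 15.728273786776345
tri vial [0.4785 0.2849 0.0324]
[[ 0.6453  0.0767  0.067 ]
 [ 0.5172  0.0878  0.067 ]
 [ 0.6067 -0.3163  0.073 ]
 [ 0.4776 -0.304   0.073 ]]
len 0.3943501708385451 wid 0.1285085859725116 0.12973500003244243
mid [ 0.5617 -0.114   0.07  ] u [0.0992 0.9951 0.    ] yaw y-axis 84.30814102738326 wid yaw -5.202344552781407
knob exp [0.5785 0.0552 0.07  ] seen [[0.5765 0.054  0.119 ]]
knob ends [[0.5971 0.0745 0.119 ]
 [0.562  0.0319 0.119 ]] 0.05516548092613647 50.60009311256817
dish [[0.3857 0.0673 0.02  ]]
spool [[0.3339 0.2126 0.037 ]]
jar [[0.7923 0.0995 0.11  ]]
gift [[ 0.7836 -0.0668  0.045 ]]
tin [[ 0.7706 -0.1794  0.09  ]]
[0.254  0.5706 0.2913] -24.004580779146533
```

Call:
jog_arm:
  rows:
    - [[0.0356, 0.019, 0.0145, 0], [0.0356, 0.019, 0.0145, 0], [0.0356, 0.019, 0.0145, 0], [0.0356, 0.019, 0.0145, 0], [0.0356, 0.019, 0.0145, 0], [0.0356, 0.019, 0.0145, 0], [0.0356, 0.019, 0.0145, 0], [0.0356, 0.019, 0.0145, 0], [0.0356, 0.019, 0.0145, 0], [0, 0, 0, -0.1386], [0, 0, 0, -0.1386], [0, 0, 0, -0.1386], [0, 0, 0, -0.1386], [0, 0, 0, -0.1386], [0, 0, 0, 0], [0, 0, 0, 0]]
  claw: 1

```text
time_s: 2.1
tcp_pos: [0.4772, 0.2844, 0.1615]
ee_rot: [[0.963, 0.269, -0.0], [0.269, -0.963, -0.0], [-0.0, 0.0, -1.0]]
wrist_force: [0.0, -0.5, 0.4]
gripper_width: 0.996
gripper_force: 0.0
```

Call:
jog_arm:
  rows:
    - [[0, 0, 0.02, 0], [0, 0, 0.025, 0], [0, 0, 0.02, 0], [0, 0, 0.0125, 0], [0, 0, 0.007, 0], [0, 0, 0, 0], [0, 0, 0, 0]]

```text
time_s: 2.98
tcp_pos: [0.4777, 0.2848, 0.0779]
ee_rot: [[0.963, 0.271, 0.001], [0.271, -0.963, 0.001], [0.001, -0.001, -1.0]]
wrist_force: [-0.3, 0.4, 0.5]
gripper_width: 1.004
gripper_force: 0.0
```

Call:
jog_arm:
  rows:
    - [[0, 0, 0, 0], [0, 0, 0, 0], [0, 0, 0, 0], [0, 0, 0, 0], [0, 0, 0, 0], [0, 0, 0, 0], [0, 0, 0, 0], [0, 0, 0, 0]]
  claw: 0

```text
time_s: 3.98
tcp_pos: [0.4774, 0.2847, 0.0772]
ee_rot: [[0.963, 0.271, 0.0], [0.271, -0.963, 0.0], [0.0, -0.0, -1.0]]
wrist_force: [-0.6, 1.1, -1.2]
gripper_width: 0.299
gripper_force: 30.0
```

Call:
jog_arm:
  rows:
    - [[0, 0, -0.02, 0], [0, 0, -0.04, 0], [0, 0, -0.04, 0], [0, 0, -0.04, 0], [-0.0025, 0.02, -0.005, 0], [-0.0025, 0.0386, 0, 0], [-0.0025, 0.0386, 0, 0], [-0.0025, 0.0386, 0, 0], [-0.0025, 0.0386, 0, 0], [-0.0025, 0.0386, 0, 0], [-0.0025, 0.0386, 0, 0], [-0.0025, 0.0386, 0, 0], [-0.0025, 0.0386, 0, 0], [-0.0025, 0.0386, 0, 0], [-0.0025, 0.0386, 0, 0], [0, 0, 0, 0]]

```text
time_s: 5.98
tcp_pos: [0.5589, -0.1167, 0.2192]
ee_rot: [[0.964, 0.266, -0.006], [0.266, -0.964, 0.0], [-0.006, -0.002, -1.0]]
wrist_force: [0.5, 0.0, -4.8]
gripper_width: 0.295
gripper_force: 30.0
```

Call:
jog_arm:
  rows:
    - [[0, 0, 0, 0.1], [0, 0, 0, 0.16], [0, 0, 0, 0.16], [0, 0, 0, 0.16], [0, 0, 0, 0.16], [0, 0, 0, 0.16], [0, 0, 0, 0.16], [0, 0, 0, 0.16], [0, 0, 0, 0.16], [0, 0, 0, 0.16], [0, 0, 0, 0.16], [0, 0, 0, 0.16], [0, 0, 0, 0.08], [0, 0, 0, 0], [0, 0, 0, 0]]

```text
time_s: 7.85
tcp_pos: [0.56, -0.1137, 0.2213]
ee_rot: [[-0.094, -0.996, -0.002], [-0.996, 0.094, 0.0], [-0.0, 0.002, -1.0]]
wrist_force: [0.8, 0.2, -3.7]
gripper_width: 0.293
gripper_force: 30.0
```

Run:
```python
from h import *
s=sense();print(s["tcp_pos"],np.degrees(np.arctan2(s["ee_rot"][1,0],s["ee_rot"][0,0])),s["wrist_force"],s["joints"])
t=capture("top");d=capture("side")
a=cv2.resize(t[120:220,200:360],None,fx=3.5,fy=3.5,interpolation=cv2.INTER_CUBIC)
b=cv2.resize(d[90:300,200:340],None,fx=1.2,fy=1.2)
o=np.zeros((602,560,3),np.uint8);o[:350]=a;o[350:350+252,:168]=b
cv2.imwrite("pics/c2.png",o[:600,:,::-1])
```

```text
[ 0.55998235 -0.11370812  0.22127048] -95.38166533490417 [ 0.76298392  0.15989868 -3.66148533] [ 4.75096625e+00  2.03997022e+01 -1.29642126e+01 -2.95122887e-02
 -5.67582707e+01 -1.01164244e+01]
```

View pics/c2.png

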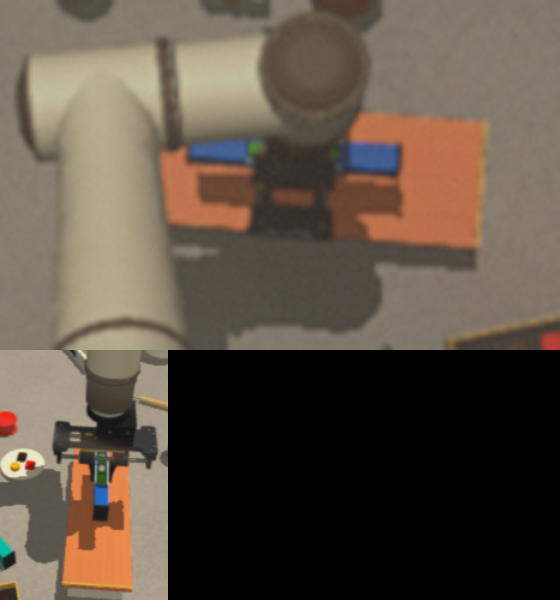

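The picture shows the level held above the plate, centred across it and aligned along it, with ends at crop (190,152) and (400,158). Next I lower it.

Call:
jog_arm:
  rows:
    - [[0, -0.001, 0.02, 0], [0, 0, 0.02, 0], [0, 0, 0.015, 0], [0, 0, 0.01, 0], [0, 0, 0.003, 0], [0, 0, 0.001, 0], [0, 0, 0, 0], [0, 0, 0, 0]]

```text
time_s: 8.95
tcp_pos: [0.562, -0.1139, 0.1538]
ee_rot: [[-0.095, -0.996, 0.001], [-0.996, 0.095, 0.0], [-0.0, -0.001, -1.0]]
wrist_force: [-0.3, -0.2, -5.1]
gripper_width: 0.295
gripper_force: 30.0
```

Call:
jog_arm:
  rows:
    - [[0, 0, 0.001, 0], [0, 0, 0.001, 0], [0, 0, 0, 0]]

```text
time_s: 9.32
tcp_pos: [0.5617, -0.1139, 0.1511]
ee_rot: [[-0.095, -0.995, -0.0], [-0.995, 0.095, 0.0], [0.0, 0.0, -1.0]]
wrist_force: [0.0, 0.6, -4.1]
gripper_width: 0.295
gripper_force: 30.0
```

Call:
jog_arm:
  rows:
    - [[0, 0, 0.001, 0], [0, 0, 0.001, 0], [0, 0, 0, 0]]

```text
time_s: 9.7
tcp_pos: [0.5617, -0.1139, 0.1491]
ee_rot: [[-0.095, -0.995, -0.0], [-0.995, 0.095, -0.0], [0.0, 0.0, -1.0]]
wrist_force: [-0.4, -0.0, -4.9]
gripper_width: 0.297
gripper_force: 30.0
```

Call:
jog_arm:
  rows:
    - [[0, 0, 0.001, 0], [0, 0, 0, 0], [0, 0, 0, 0]]

```text
time_s: 10.07
tcp_pos: [0.5618, -0.1139, 0.1483]
ee_rot: [[-0.095, -0.995, 0.0], [-0.995, 0.095, -0.0], [0.0, -0.0, -1.0]]
wrist_force: [-0.3, 0.5, -3.6]
gripper_width: 0.294
gripper_force: 30.0
```

Contact may be starting, so I go one more small step.

Call:
jog_arm:
  rows:
    - [[0, 0, 0.001, 0], [0, 0, 0, 0], [0, 0, 0, 0]]

```text
time_s: 10.45
tcp_pos: [0.5618, -0.1139, 0.1473]
ee_rot: [[-0.095, -0.995, 0.0], [-0.995, 0.095, -0.0], [0.0, -0.0, -1.0]]
wrist_force: [0.6, 0.9, -4.1]
gripper_width: 0.301
gripper_force: 30.0
```

Call:
jog_arm:
  rows:
    - [[0, 0, 0.001, 0], [0, 0, 0, 0], [0, 0, 0, 0]]

```text
time_s: 10.82
tcp_pos: [0.5618, -0.1139, 0.1463]
ee_rot: [[-0.095, -0.995, 0.0], [-0.995, 0.095, -0.0], [0.0, -0.0, -1.0]]
wrist_force: [-0.4, 0.9, -3.5]
gripper_width: 0.295
gripper_force: 30.0
```

Call:
jog_arm:
  rows:
    - [[0, 0, 0.001, 0], [0, 0, 0, 0], [0, 0, 0, 0]]

```text
time_s: 11.2
tcp_pos: [0.5619, -0.1138, 0.1456]
ee_rot: [[-0.095, -0.996, 0.001], [-0.996, 0.095, -0.0], [-0.0, -0.001, -1.0]]
wrist_force: [-0.8, 1.9, -1.9]
gripper_width: 0.295
gripper_force: 30.0
```

Call:
jog_arm:
  rows:
    - [[0, 0, 0.001, 0], [0, 0, 0, 0], [0, 0, 0, 0]]

```text
time_s: 11.58
tcp_pos: [0.5621, -0.1138, 0.1451]
ee_rot: [[-0.094, -0.996, 0.001], [-0.996, 0.094, -0.0], [0.0, -0.001, -1.0]]
wrist_force: [-2.0, 3.3, 5.9]
gripper_width: 0.298
gripper_force: 30.0
```

Call:
jog_arm:
  rows:
    - [[0, 0, 0, 0], [0, 0, 0, 0], [0, 0, 0, 0], [0, 0, 0, 0], [0, 0, 0, 0], [0, 0, -0.01, 0], [0, 0, -0.03, 0], [0, 0, -0.04, 0], [0, 0, 0, 0]]
  claw: 1

```text
time_s: 12.7
tcp_pos: [0.5638, -0.114, 0.2289]
ee_rot: [[-0.094, -0.996, 0.009], [-0.996, 0.094, -0.0], [-0.001, -0.009, -1.0]]
wrist_force: [-0.1, -0.1, -0.1]
gripper_width: 0.998
gripper_force: 0.0
```

Call:
jog_arm:
  rows:
    - [[-0.02, 0.0005, 0, 0], [-0.038, 0.0005, 0, 0], [-0.038, 0.0005, 0, 0], [-0.038, 0.0005, 0, 0], [-0.035, 0, 0, 0], [0, 0, 0, 0]]
  claw: 0.6

```text
time_s: 13.45
tcp_pos: [0.5754, 0.0573, 0.2232]
ee_rot: [[-0.091, -0.996, -0.002], [-0.996, 0.091, -0.0], [0.001, 0.002, -1.0]]
wrist_force: [0.6, 0.4, -0.8]
gripper_width: 0.604
gripper_force: 0.0
```

Call:
jog_arm:
  rows:
    - [[0, 0, 0, -0.1], [0, 0, 0, -0.16], [0, 0, 0, -0.16], [0, 0, 0, -0.16], [0, 0, 0, -0.16], [0, 0, 0, -0.16], [0, 0, 0, -0.16], [0, 0, 0, -0.16], [0, 0, 0, -0.16], [0, 0, 0, -0.16], [0, 0, 0, -0.16], [0, 0, 0, -0.16], [0, 0, 0, -0.16], [0, 0, 0, -0.16], [0, 0, 0, -0.16], [0, 0, 0, -0.16], [0, 0, 0, -0.05], [0, 0, 0, 0], [0, 0, 0, 0]]

```text
time_s: 15.82
tcp_pos: [0.5755, 0.0543, 0.2239]
ee_rot: [[0.635, 0.773, -0.001], [0.773, -0.635, -0.0], [-0.001, -0.0, -1.0]]
wrist_force: [-0.2, -0.2, 0.5]
gripper_width: 0.598
gripper_force: 0.0
```

Run:
```python
from h import *
s=sense();print(s["tcp_pos"],np.degrees(np.arctan2(s["ee_rot"][1,0],s["ee_rot"][0,0])),s["joints"])
t=capture("top");d=capture("side")
a=cv2.resize(t[130:210,210:350],None,fx=4,fy=4,interpolation=cv2.INTER_CUBIC)
b=cv2.resize(d[100:300,220:345],None,fx=3,fy=3,interpolation=cv2.INTER_CUBIC)
cv2.imwrite("pics/c3.png",b[:,:,::-1]);cv2.imwrite("pics/c3t.png",a[:,:,::-1])
```

```text
[0.57552171 0.05433327 0.2239044 ] 50.60442042178479 [ 2.14396723e+01  2.08273172e+01 -1.18794955e+01 -2.32259100e-03
 -5.73447462e+01  1.19165992e+02]
```

View pics/c3.png

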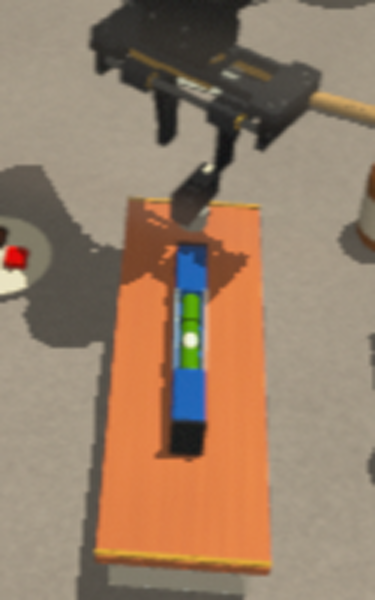

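View pics/c3t.png

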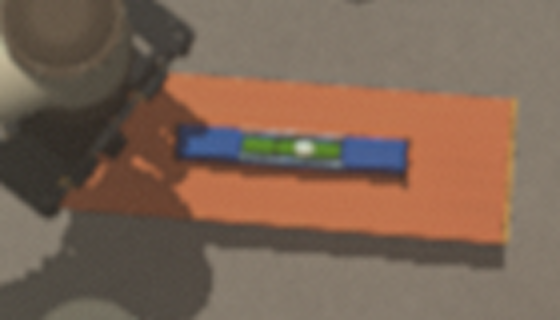

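The level lies flat along the plate's middle, at top crop (292,150). Its bubble is off towards the hinge end at crop (303,149), about 9 mm. The fingers straddle the knob, so I grip it.

Call:
jog_arm:
  rows:
    - [[0.001, -0.0005, 0.015, 0], [0, 0, 0.02, 0], [0, 0, 0.018, 0], [0, 0, 0.012, 0], [0, 0, 0.007, 0], [0, 0, 0, 0], [0, 0, 0, 0]]

```text
time_s: 16.8
tcp_pos: [0.5764, 0.0557, 0.1528]
ee_rot: [[0.634, 0.773, 0.001], [0.773, -0.634, 0.0], [0.001, 0.001, -1.0]]
wrist_force: [0.3, -0.1, 0.8]
gripper_width: 0.601
gripper_force: 0.0
```

Call:
jog_arm:
  rows:
    - [[0, 0, 0, 0], [0, 0, 0, 0], [0, 0, 0, 0], [0, 0, 0, 0], [0, 0, 0, 0], [0, 0, 0, 0]]
  claw: 0

```text
time_s: 17.55
tcp_pos: [0.5779, 0.0543, 0.1527]
ee_rot: [[0.634, 0.773, 0.004], [0.773, -0.634, -0.001], [0.001, 0.004, -1.0]]
wrist_force: [5.6, -6.4, -2.8]
gripper_width: 0.293
gripper_force: 30.0
```

```bash
cat > b.py <<'E'
from h import *
# level frame: origin top-face centre, axis along plate y; fit from vial extents
def axis_s(n,im,A,B,box):
    """project white/green pixels of the vial on image segment A->B (level ends, 3D), give mm along it"""
    a,b=proj(n,[A,B]); x0,y0,x1,y1=box
    h=cv2.cvtColor(im,cv2.COLOR_RGB2HSV)
    def pos(mask):
        ys,xs=np.nonzero(mask); p=np.c_[xs,ys]; d=(b-a)/np.linalg.norm(b-a); n_=np.array([-d[1],d[0]])
        k=abs((p-a)@n_)<6; p=p[k]; return p
    g=np.zeros(h.shape[:2],np.uint8); g[y0:y1,x0:x1]=1
    G=pos(cv2.inRange(h,(30,90,40),(75,255,255))&(g*255)); 
    W=pos(cv2.inRange(h,(0,0,185),(180,80,255))&(g*255))
    def mm(p):
        T=np.linspace(-.06,.06,1201); M=(np.array(A)+B)/2; U=(np.array(B)-A); U/=np.linalg.norm(U)
        q=proj(n,M+T[:,None]*U); return T[np.argmin(np.linalg.norm(q[None]-p[:,None],axis=2),axis=1)]*1000
    return mm(G),mm(W)
def run(tag=""):
    M=np.array([.5615,-.114,.108]);u=np.array([.0965,.995,0]);A=M-.1*u;B=M+.1*u
    for n in("side","top"):
        im=capture(n); c=proj(n,M)[0].astype(int); r=25
        g,w=axis_s(n,im,A,B,(c[0]-r,c[1]-r,c[0]+r,c[1]+r))
        p=np.percentile
        print(n,"green %.1f..%.1f (n%d)"%(p(g,1),p(g,99),len(g)),"white mean %.1f med %.1f n%d"%(w.mean(),np.median(w),len(w)) if len(w) else "none","=> off %.1f mm"%(w.mean()-(p(g,1)+p(g,99))/2) if len(w) else "")
        cv2.imwrite(f"pics/{tag}_{n}.png",im[:,:,::-1])
if __name__=="__main__":
    import sys; run(sys.argv[1]); s=sense(); print(s["tcp_pos"],s["wrist_force"],s["moment"])
E
python3 b.py g0
```

```text
side green -45.1..34.5 (n129) white mean -8.0 med -12.9 n33 => off -2.8 mm
top green -40.4..39.2 (n61) white mean -10.9 med -11.0 n6 => off -10.3 mm
[0.57783887 0.05431912 0.15266798] [ 5.41854497 -6.95075629 -2.40059175] [-2.00996592 -1.73857223 -0.10890287]
```

Call:
jog_arm:
  rows:
    - [[0, 0.0012, 0, 0.04], [0, 0, -0.0002, 0.06], [0, 0, -0.0002, 0.06], [0, 0, -0.0002, 0.06], [0, 0, -0.0002, 0.06], [0, 0, -0.0002, 0.06], [0, 0, -0.0002, 0.06], [0, 0, -0.0002, 0.06], [0, 0, -0.0002, 0.04], [0, 0, 0, 0]]

```text
time_s: 18.9
tcp_pos: [0.5771, 0.0552, 0.1545]
ee_rot: [[0.927, 0.376, 0.001], [0.376, -0.927, 0.0], [0.001, -0.0, -1.0]]
wrist_force: [-2.2, 2.8, 4.2]
gripper_width: 0.297
gripper_force: 30.0
```

```bash
python3 b.py g1
python3 - <<'E'
import cv2,numpy as np
s=cv2.imread("pics/g1_side.png");t=cv2.imread("pics/g1_top.png")
a=cv2.resize(s[130:260,220:345],None,fx=4.6,fy=4.6,interpolation=cv2.INTER_CUBIC)[:598]
o=np.zeros((600,800,3),np.uint8);o[:a.shape[0],:a.shape[1]]=a
b=cv2.resize(t[160:190,250:320],None,fx=3,fy=3,interpolation=cv2.INTER_CUBIC);o[:90,580:790]=b
cv2.imwrite("pics/g1v.png",o)
E
```

```text
side green -45.1..34.5 (n129) white mean -8.1 med -9.9 n36 => off -2.8 mm
top green -40.4..39.2 (n65) white mean -8.5 med -9.1 n5 => off -7.9 mm
[0.57714972 0.05517053 0.1544899 ] [-2.30706007  1.50407113  4.43070293] [0.68780739 0.59189505 0.16543827]
```

View pics/g1v.png

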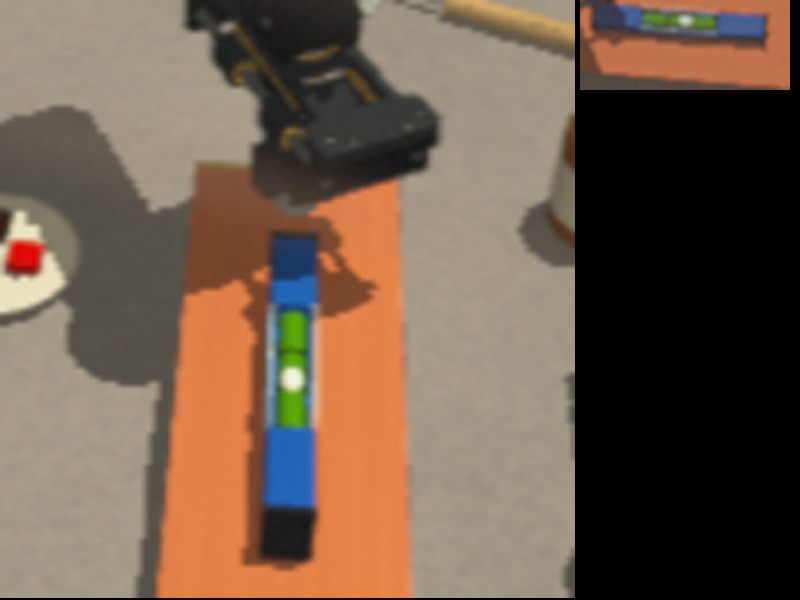

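The side crop shows the bubble at (292,378), the vial centre at about (292,369) and one line at (292,350), so the bubble is still 5-6 mm off and settling. I'll refine the measuring.

```bash
cat > b.py <<'E'
from h import *
M=np.array([.5615,-.114,.105]);u=np.array([.0965,.995,0]);v=np.array([.995,-.0965,0]);T=np.arange(-60,60.1,.25)
def run(n,tag,verbose=1):
    im=cv2.GaussianBlur(capture(n),(0,0),.6).astype(np.float32)
    best=None
    for off in np.arange(-8,8.1,1):   # find lateral line of the vial
        q=proj(n,M+T[:,None]/1000*u+off/1000*v).astype(np.float32)
        c=cv2.remap(im,q[:,0][None],q[:,1][None],cv2.INTER_LINEAR)[0]
        gr=c[:,1]-c[:,2]; sc=np.clip(gr,0,80).sum()
        if best is None or sc>best[0]: best=(sc,off,c)
    sc,off,c=best; gr=c[:,1]-c[:,2]; inside=np.where(gr>30)[0]; a,b=T[inside[0]],T[inside[-1]]
    w=np.clip(c[:,2]-90,0,None)*((T>a+2)&(T<b-2)); 
    pos=(w*T).sum()/w.sum(); off_=pos-(a+b)/2
    print(n,"lat %.0f vial %.1f..%.1f bubble %.1f width %.1f => off %.1f mm (scaled %.1f)"%(off,a,b,pos,(w>.5*w.max()).sum()*.25,off_,0))
    k=np.clip(c[:,1],0,255).astype(int)[(T>a)&(T<b)][::8]; print("  G:",k.tolist())
if __name__=="__main__":
    for n in("side","top"): run(n,"")
    s=sense(); print(s["time_s"],s["tcp_pos"],s["wrist_force"],s["moment"])
E
python3 b.py
```

```text
side lat 4 vial -43.2..39.8 bubble -9.7 width 10.8 => off -8.0 mm (scaled 0.0)
  G: [137, 148, 156, 158, 159, 159, 159, 159, 159, 158, 159, 161, 168, 179, 195, 211, 217, 217, 215, 205, 191, 176, 164, 156, 147, 137, 125, 126, 138, 146, 153, 154, 156, 156, 156, 156, 156, 154, 152, 145, 133, 115]
top lat 1 vial -42.0..40.2 bubble -8.0 width 12.2 => off -7.1 mm (scaled 0.0)
  G: [106, 116, 125, 129, 131, 131, 131, 131, 131, 130, 130, 131, 138, 148, 162, 175, 185, 187, 186, 177, 166, 151, 141, 131, 125, 120, 115, 114, 117, 121, 128, 129, 130, 130, 130, 130, 130, 131, 129, 126, 119]
19.1 [0.57715547 0.05519188 0.15447037] [-1.62695074  2.41563322  5.64610552] [0.7665984  0.62429943 0.18789189]
```

Call:
jog_arm:
  rows:
    - [[0, 0, 0, 0], [0, 0, 0, 0], [0, 0, 0, 0], [0, 0, 0, 0], [0, 0, 0, 0], [0, 0, 0, 0], [0, 0, 0, 0], [0, 0, 0, 0], [0, 0, 0, 0], [0, 0, 0, 0], [0, 0, 0, 0], [0, 0, 0, 0]]

```text
time_s: 20.6
tcp_pos: [0.5772, 0.0552, 0.1545]
ee_rot: [[0.927, 0.376, 0.001], [0.376, -0.927, 0.0], [0.001, -0.0, -1.0]]
wrist_force: [-2.5, 3.0, 5.8]
gripper_width: 0.294
gripper_force: 30.0
```

```bash
python3 b.py
```

```text
side lat -2 vial -43.2..40.0 bubble -8.2 width 11.8 => off -6.6 mm (scaled 0.0)
  G: [128, 140, 149, 153, 154, 154, 155, 156, 156, 156, 156, 156, 160, 168, 188, 206, 219, 224, 227, 222, 211, 193, 176, 160, 151, 140, 128, 129, 134, 143, 150, 153, 154, 153, 154, 154, 154, 154, 152, 146, 138, 116]
top lat 1 vial -42.0..40.2 bubble -6.4 width 12.5 => off -5.5 mm (scaled 0.0)
  G: [106, 116, 125, 129, 131, 131, 131, 131, 131, 130, 130, 131, 135, 142, 155, 169, 182, 188, 191, 185, 177, 163, 151, 137, 128, 120, 116, 115, 117, 122, 128, 130, 131, 130, 130, 131, 131, 131, 129, 126, 120]
20.7 [0.5771563  0.05517784 0.15448863] [-2.28849527  2.34034692  5.11493428] [0.72603944 0.64275184 0.13848642]
```

Call:
jog_arm:
  rows:
    - [[0, 0, -0.0004, 0.04], [0, 0, -0.0003, 0.06], [0, 0, -0.0003, 0.06], [0, 0, -0.0003, 0.06], [0, 0, -0.0003, 0.06], [0, 0, -0.0002, 0.06], [0, 0, -0.0002, 0.06], [0, 0, -0.0002, 0.06], [0, 0, -0.0002, 0.05], [0, 0, 0, 0.04], [0, 0, 0, 0], [0, 0, 0, 0], [0, 0, 0, 0], [0, 0, 0, 0], [0, 0, 0, 0], [0, 0, 0, 0], [0, 0, 0, 0], [0, 0, 0, 0], [0, 0, 0, 0], [0, 0, 0, 0]]

```text
time_s: 23.2
tcp_pos: [0.5769, 0.0566, 0.1567]
ee_rot: [[0.986, -0.164, 0.001], [-0.164, -0.986, 0.003], [0.001, -0.003, -1.0]]
wrist_force: [-4.4, 7.6, 5.9]
gripper_width: 0.292
gripper_force: 30.0
```

Call:
jog_arm:
  rows:
    - [[0, 0, 0, 0], [0, 0, 0, 0], [0, 0, 0, 0], [0, 0, 0, 0], [0, 0, 0, 0], [0, 0, 0, 0], [0, 0, 0, 0], [0, 0, 0, 0]]

```text
time_s: 24.2
tcp_pos: [0.5769, 0.0566, 0.1567]
ee_rot: [[0.986, -0.164, 0.001], [-0.164, -0.986, 0.003], [0.001, -0.003, -1.0]]
wrist_force: [-3.5, 7.9, 6.2]
gripper_width: 0.294
gripper_force: 30.0
```

```bash
python3 b.py
```

```text
side lat -2 vial -43.2..41.2 bubble -1.7 width 11.8 => off -0.7 mm (scaled 0.0)
  G: [127, 140, 149, 152, 153, 153, 153, 154, 153, 154, 153, 152, 147, 139, 127, 131, 152, 177, 201, 214, 223, 226, 221, 213, 194, 173, 148, 133, 124, 136, 145, 149, 152, 152, 153, 153, 153, 152, 151, 147, 141, 122, 103]
top lat 1 vial -42.5..40.0 bubble -1.0 width 12.0 => off 0.3 mm (scaled 0.0)
  G: [106, 117, 124, 129, 131, 131, 131, 131, 131, 130, 129, 127, 121, 116, 114, 118, 134, 151, 170, 180, 188, 188, 184, 173, 158, 141, 129, 119, 121, 124, 128, 129, 129, 129, 129, 130, 130, 130, 128, 127, 119, 110]
24.3 [0.5769557  0.05664025 0.15672062] [-2.68345656  7.54937507  5.8664336 ] [2.44860935 1.19525434 0.16078463]
```

The bubble sits centred between its lines: side-view line marks at profile index 14 and 28, bubble peak at 21. I release the knob and lift.

Call:
jog_arm:
  rows:
    - [[0, 0, 0, 0], [0, 0, 0, 0], [0, 0, 0, 0], [0, 0, 0, 0], [0, 0, -0.005, 0], [0, 0, -0.02, 0], [0, 0, -0.03, 0], [0, 0, -0.015, 0], [0, 0, 0, 0], [0, 0, 0, 0], [0, 0, 0, 0], [0, 0, 0, 0], [0, 0, 0, 0], [0, 0, 0, 0], [0, 0, 0, 0], [0, 0, 0, 0], [0, 0, 0, 0], [0, 0, 0, 0], [0, 0, 0, 0], [0, 0, 0, 0]]
  claw: 0.6

```text
time_s: 26.8
tcp_pos: [0.577, 0.0548, 0.2262]
ee_rot: [[0.986, -0.165, -0.0], [-0.165, -0.986, -0.0], [-0.0, 0.0, -1.0]]
wrist_force: [0.1, 0.1, 0.2]
gripper_width: 0.596
gripper_force: 0.0
```

```bash
python3 b.py
```

```text
side lat -2 vial -43.2..41.2 bubble -1.7 width 12.0 => off -0.7 mm (scaled 0.0)
  G: [127, 140, 149, 153, 154, 154, 154, 154, 154, 155, 154, 152, 147, 139, 127, 131, 153, 179, 204, 216, 223, 225, 220, 213, 193, 171, 146, 131, 120, 133, 144, 149, 152, 152, 153, 153, 154, 153, 152, 148, 142, 123, 104]
top lat 1 vial -42.2..40.0 bubble -1.0 width 12.0 => off 0.1 mm (scaled 0.0)
  G: [106, 116, 124, 128, 130, 130, 130, 130, 130, 129, 128, 126, 120, 114, 114, 121, 136, 154, 171, 181, 187, 187, 181, 170, 154, 137, 126, 119, 121, 124, 128, 129, 129, 129, 129, 129, 129, 129, 127, 125, 117]
26.9 [0.57698884 0.05483978 0.22625781] [-0.10484165 -0.01555709  0.18831247] [-0.05657389  0.06049923 -0.04577402]
```

Still centred with the knob free. Now I move over the level with the fingers shut.

Call:
jog_arm:
  rows:
    - [[0.002, 0.02, 0, -0.034], [0.002, 0.03, 0, -0.034], [0.002, 0.03, 0, 0], [0.001, 0.02, 0, 0], [0.001, 0.009, 0, 0], [0, 0, 0, 0], [0, 0, 0.015, 0], [0, 0, 0.015, 0], [0, 0, 0.008, 0], [0, 0, 0, 0], [0, 0, 0, 0]]
  claw: 0

```text
time_s: 28.28
tcp_pos: [0.5722, -0.0542, 0.1885]
ee_rot: [[0.995, -0.097, 0.001], [-0.097, -0.995, -0.0], [0.001, 0.0, -1.0]]
wrist_force: [0.4, 0.0, 0.5]
gripper_width: 0.007
gripper_force: 0.0
```

Run:
```python
from h import *
s=sense();print(s["tcp_pos"],s["gripper_width"],s["wrist_force"],np.degrees(np.arctan2(s["ee_rot"][1,0],s["ee_rot"][0,0])))
d=capture("side")
cv2.imwrite("pics/p1.png",cv2.resize(d[100:250,220:345],None,fx=4,fy=4,interpolation=cv2.INTER_CUBIC)[:,:,::-1])
```

```text
[ 0.57224713 -0.05422458  0.18850819] 0.006912240233834899 [0.44719429 0.02834731 0.53640881] -5.586362567557489
```

View pics/p1.png

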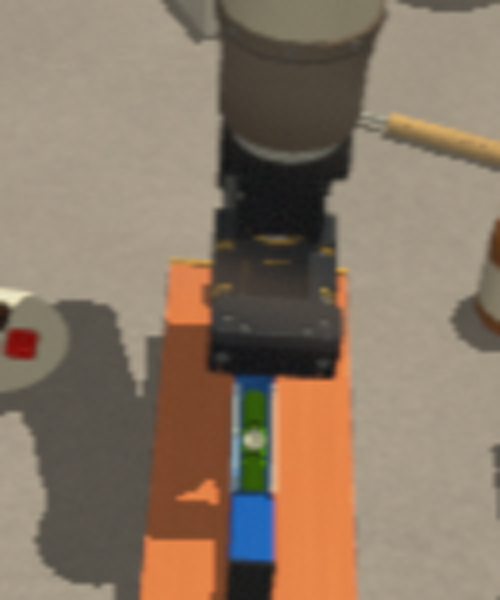

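The side crop shows the shut fingers above the knob-side part of the level and the bubble at (254,440), still centred. I shift 5 mm sideways, then lower slowly.

Call:
jog_arm:
  rows:
    - [[-0.003, 0, 0, 0], [-0.002, 0, 0.002, 0], [0, 0, 0.002, 0], [0, 0, 0.001, 0], [0, 0, 0.001, 0], [0, 0, 0, 0], [0, 0, 0, 0]]

```text
time_s: 29.2
tcp_pos: [0.567, -0.0538, 0.1823]
ee_rot: [[0.995, -0.098, 0.0], [-0.098, -0.995, -0.0], [0.0, 0.0, -1.0]]
wrist_force: [0.5, 0.1, -1.0]
gripper_width: 0.004
gripper_force: 0.0
```

Call:
jog_arm:
  rows:
    - [[0, 0, 0.001, 0], [0, 0, 0, 0], [0, 0, 0, 0]]

```text
time_s: 29.58
tcp_pos: [0.5669, -0.0538, 0.1812]
ee_rot: [[0.995, -0.098, 0.0], [-0.098, -0.995, -0.0], [0.0, -0.0, -1.0]]
wrist_force: [0.5, 0.1, -0.8]
gripper_width: 0.003
gripper_force: 0.0
```

Call:
jog_arm:
  rows:
    - [[0, 0, 0.001, 0], [0, 0, 0, 0], [0, 0, 0, 0]]

```text
time_s: 29.95
tcp_pos: [0.5669, -0.0538, 0.1802]
ee_rot: [[0.995, -0.098, -0.0], [-0.098, -0.995, -0.0], [-0.0, 0.0, -1.0]]
wrist_force: [-0.4, 0.0, -0.1]
gripper_width: 0.004
gripper_force: 0.0
```

Call:
jog_arm:
  rows:
    - [[0, 0, 0.001, 0], [0, 0, 0, 0], [0, 0, 0, 0]]

```text
time_s: 30.32
tcp_pos: [0.567, -0.0538, 0.1801]
ee_rot: [[0.995, -0.097, 0.001], [-0.097, -0.995, -0.0], [0.001, 0.0, -1.0]]
wrist_force: [-1.5, 0.8, 6.3]
gripper_width: 0.008
gripper_force: 2.7
```

Call:
jog_arm:
  rows:
    - [[0, 0, 0.0005, 0], [0, 0, 0, 0], [0, 0, 0, 0]]

```text
time_s: 30.7
tcp_pos: [0.567, -0.0538, 0.1801]
ee_rot: [[0.995, -0.097, 0.001], [-0.097, -0.995, -0.0], [0.001, 0.0, -1.0]]
wrist_force: [-3.4, 1.6, 7.1]
gripper_width: 0.004
gripper_force: 3.8
```

Call:
jog_arm:
  rows:
    - [[-0.0003, 0, 0.0003, 0], [0, 0, 0, 0], [0, 0, 0, 0], [0, 0, 0, 0]]

```text
time_s: 31.2
tcp_pos: [0.567, -0.0538, 0.1801]
ee_rot: [[0.995, -0.097, 0.001], [-0.097, -0.995, -0.0], [0.001, 0.0, -1.0]]
wrist_force: [-2.9, 1.1, 8.4]
gripper_width: 0.007
gripper_force: 4.2
```

```bash
python3 b.py
```

```text
side lat 2 vial -42.2..39.0 bubble -1.8 width 11.8 => off -0.1 mm (scaled 0.0)
  G: [78, 83, 87, 89, 89, 89, 89, 89, 89, 89, 90, 92, 92, 92, 91, 110, 138, 166, 186, 195, 196, 196, 188, 174, 150, 128, 107, 95, 88, 87, 88, 89, 89, 89, 89, 89, 89, 89, 88, 85, 80]Traceback (most recent call last):
  File "b.py", line 17, in <module>
    for n in("side","top"): run(n,"")
                            ~~~^^^^^^
  File "b.py", line 11, in run
    sc,off,c=best; gr=c[:,1]-c[:,2]; inside=np.where(gr>30)[0]; a,b=T[inside[0]],T[inside[-1]]
                                                                      ~~~~~~^^^
IndexError: index 0 is out of bounds for axis 0 with size 0
```

Centred. I add a little more push and let it settle.

Call:
jog_arm:
  rows:
    - [[-0.0002, 0, 0.0002, 0], [0, 0, 0, 0], [0, 0, 0, 0], [0, 0, 0, 0], [0, 0, 0, 0], [0, 0, 0, 0], [0, 0, 0, 0], [0, 0, 0, 0], [0, 0, 0, 0], [0, 0, 0, 0], [0, 0, 0, 0], [0, 0, 0, 0]]

```text
time_s: 32.8
tcp_pos: [0.5669, -0.0538, 0.18]
ee_rot: [[0.995, -0.097, 0.002], [-0.097, -0.995, -0.0], [0.002, 0.0, -1.0]]
wrist_force: [-2.7, 0.6, 9.7]
gripper_width: 0.008
gripper_force: 4.5
```

Run:
```python
from b import *
f=[]
for _ in range(5): run("side","") if _==4 else capture("side"); f.append(sense()["wrist_force"])
print(np.round(f,1),np.mean(f,0))
```

```text
side lat 2 vial -42.2..39.0 bubble -1.8 width 11.8 => off -0.1 mm (scaled 0.0)
  G: [78, 84, 87, 89, 89, 90, 90, 90, 91, 95, 101, 108, 103, 98, 93, 111, 138, 166, 185, 195, 196, 197, 188, 174, 150, 127, 107, 95, 88, 87, 88, 89, 89, 89, 89, 89, 89, 89, 88, 86, 81]
[[-3.2  0.8  9.5]
 [-2.8  0.3  8.9]
 [-2.2  0.8  9.4]
 [-2.   1.1  8.6]
 [-2.3  1.5  9.1]] [-2.52569862  0.89357437  9.0841571 ]
```

One small step up to 10 N, then hand in.

Call:
jog_arm:
  rows:
    - [[0, 0, 0.0002, 0], [0, 0, 0, 0], [0, 0, 0, 0], [0, 0, 0, 0], [0, 0, 0, 0], [0, 0, 0, 0]]

```text
time_s: 33.8
tcp_pos: [0.5669, -0.0538, 0.18]
ee_rot: [[0.995, -0.097, 0.002], [-0.097, -0.995, -0.0], [0.002, 0.0, -1.0]]
wrist_force: [-2.1, 1.0, 10.4]
gripper_width: 0.007
gripper_force: 5.0
```

Run:
```python
from b import *
f=[]
for _ in range(4): run("side","") if _==3 else capture("side"); f.append(sense()["wrist_force"])
m=np.mean(f,0);print(m)
if 8.5<m[2]<11.5: print(finish_job())
```

```text
side lat 2 vial -42.2..39.0 bubble -1.8 width 11.5 => off -0.1 mm (scaled 0.0)
  G: [78, 84, 87, 89, 89, 89, 89, 89, 91, 95, 101, 108, 103, 98, 93, 112, 138, 165, 185, 194, 196, 196, 188, 174, 150, 127, 107, 95, 88, 88, 88, 89, 89, 90, 90, 90, 90, 89, 88, 86, 81]
[-2.82689725  1.51632337  9.6625865 ]
the job is handed in; nothing more can be done
None
```

I handed the job in at about 34 s with the arm still pressing about 9.7 N on the level, which lay flat on the plate's middle, its bubble about 0.1 mm from centre and the knob released.

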